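# Chuck a stamp blank and index it to the third stop

### The job

Set up the small round stamp blank on the green indexing stand: first put the wide-bored wooden reducing cup upright into the stand's aluminium chuck, right down on its floor, then seat the blank in that cup, the same way up as it lies. Then turn the black bar knob clockwise (seen from above) three clicks on from the home stop, feeling each one, to the third stop without running past it, and finish with the gripper still gripping the knob and holding it there for the first cut. Leave the narrow-bored cup, the sanding block and the awl alone.

Things in the scene. Friction and masses are not known exactly. Their poses are not given: they have to be found in the camera images.
- index_stand: Green indexing stand, fixed, 104 x 286 x 40 mm; origin on the bench below the middle between its spindles, z up, y along it. At y = +75 mm the aluminium chuck, at y = -72 mm the steel sixteen-lobed index plate with the black knob, past it a spring plunger whose roller clicks into the notches (block 56 mm high). Plate and chuck turn together, one to one.
- chuck_seat (a point): Centre of the chuck's flat inner floor, 48 mm above the bench. The chuck is a round socket: bore 71 mm across, 82 mm outside, rim 12 mm above this point, the topmost 4 mm of the bore flared to 77 mm.
- wide_cup: Loose light-wood reducing cup with the wide bore, 67 mm across outside, 28 mm high, straight sides; origin at the centre of its underside, z up. Bore 58 mm across, its inner floor 16 mm above the origin; the topmost 4 mm of the bore flared to 64 mm. It starts at the right front beside the sanding block or behind that, before a 30 mm step of the bench top; the narrow cup has the other place.
- narrow_cup: Loose light-wood reducing cup, same outside (67 x 28 mm) but with a narrow bore of 38 mm; origin at the centre of its underside. Not needed: stays where it stands.
- blank: Loose small round wooden stamp blank, a pale log slice 51 to 54 mm across and 28 mm high, standing on the bench's left; origin at the centre of its underside, z up.
- finger_knob: Black bar knob on the index plate, turns about its vertical z axis; bar 46 mm long (its own x), 14 mm thick (its y: grip across this), from 57 to 87 mm above the bench, on a round foot of 50 mm; white line on the end towards -x. At the home stop its axes are those of index_stand.
- knob_grip (a point): On the knob's turning axis, 73 mm above the bench, 14 mm below the top of the bar and 16 mm above its lower end: the middle of the part to grip.
- index_turn (a joint): Turn of knob, plate and chuck, rad, growing clockwise seen from above. 0 is the home stop (red dot at the plunger); a stop every 0.3927 rad (22.5 degrees), the third at 1.178. A spring roller pulls it into the nearest stop; leaving one takes about 0.2 N m, past half way it snaps into the next. Starts at rest in the home stop.
- sanding_block: Wooden sanding block 78 x 99 x 32 mm at the right front of the bench; origin under its centre. A bystander.
- awl: Awl with a pear-shaped wooden handle, 39 x 122 x 32 mm, lying at the front edge left of the middle; origin under its centre. A bystander.
Not all that is in view belongs to the job. What is shaped like the blank but red is not meant.

How it is judged:
By the outcome, as a careful person would: the job done as asked, in the order asked, and still so for the second after the job is handed in, while the arm keeps its last pose, push and grip.
It also fails if it takes over 64 s, if anything falls off the work surface, if the arm or the gripper's body presses on something with over 40 N, if the wrist force passes 120 N, or if a joint passes its speed limit or range.

### The arm

A 6-joint arm with a two-finger parallel gripper is mounted at the origin on a cart in front of the work surface, level with it; the furniture and walls round the work are solid. World frame = base frame: x ahead of the robot, y to its left, z up, the work surface at z = 0. Lengths are in m, angles in rad, forces in N, time in s.
With the tool pointing down it reaches from about 0.375 to 0.9 m from the base axis. Payload 3.1 kg.
Tool frame: the origin (TCP) lies between the finger pads, 19 mm behind the fingertips; this is the grasp point; z points along the fingers, y is the line along which they close (so a half turn about z gives the same grasp; the last joint's range is limited). The gripper opens to 85 mm and grips with 20 to 120 N. Pads are 22 mm wide; open, the fingers measure 114 mm over their backs; the gripper's body (76 mm by 85 mm) begins 54 mm behind the grasp point. The pads swing forward as they close: fully open they stand 13 mm farther back than shut.
Start: joints at [1.06, 0.527, 1.433, -0, 1.181, -0.178], TCP at [0.204, 0.591, 0.25] pointing down, gripper open.
Joint ranges: [-3.08, 3.08], [-0.75, 2.2], [0.22, 2.44], [-1.43, 4.57], [0, 2.65], [-2.85, 2.85]. Speed limits (rad/s): [2.79, 2.79, 3.14, 3.14, 3.14, 3.14].

### API

Orientations are given as a unit quaternion [x, y, z, w].
In Python, from plant import read_state, snapshot, camera_info, job gives the robot as it stands.
- The arm moves only by the shell command python3 -m jog 'ROWS' [OPENING] [FORCE]. ROWS is JSON, a list of rows, each a list of 4 numbers: the shift along the tool's x, y, z in units of 25 mm (1.0 is 25 mm), then the turn about the tool's z in units of 5 degrees (1.0 is 5 degrees). In form: [[x, y, z, yaw], ...]. A call has 1 to 20 rows; each row is the pose to reach, as a shift and turn from the pose commanded when the call began, along the tool's axes at that moment; what a row does not reach only later rows make up. A row lasts 1/12 s, in which the tool goes at most 41.7 mm and 7.16 degrees, less where a joint would pass 70% of its speed; a pose out of reach is approached as far as the arm can. A call with a gripper value outside its range is refused whole. OPENING is the closure, from 0 (fully open) to 1 (shut), set as the call begins (- or left out, the last holds). The fingers move at their own pace and stop on an object; FORCE is the grip in N (left out, the last holds). Time passes only in rows, so rows that repeat a pose let the fingers close. It gives the time, the measured TCP pose, the force, the opening and the grip force at its end, in the units of the state.
- read_state(): the state, without advancing time (a new reading comes with each control period).
- snapshot(name): name is "scene" or "top" or "wrist"; returns the picture (420x560x3 uint8, red, green, blue); there is no depth.
- camera_info(name): a dict with "vfov" (degrees; the focal length in pixels is half the picture's height over the tangent of half this angle, whatever the lens; pixels are square), "cx", "cy" (the principal point, pixels), "dist" ([k1, k2, p1, p2, k3] as OpenCV has them; the pictures are not rectified), "xyz" and "rotation" of the camera in the world. Camera axes: x right, y up, looking along -z (the intrinsics and any distortion apply to the point x, -y, -z); pixel columns grow to the right and rows downward; lengths in m; the calibration is good to about 2 mm. A picture is of the moment at which its call begins: read the wrist's pose just before it. camera_info takes no time and is no camera call; for the wrist camera it gives the pose at the moment of the call.
- job.finish_job(): hands the job in; it is judged then, once.
The state is a dict: "time": time; "joints": joint angles; "joint_velocities": joint speeds; "tau": joint torques, N m; "ee_pos": TCP position; "orientation": TCP orientation; "ft_force": force on the tool from outside, world axes, zero at the start; "wrist_torque": the same for the moment, N m; "finger_gap": finger opening in m; "finger_force": force on a finger pad.
Only numpy, scipy, OpenCV 4.12 (cv2) and the standard library are available. Lean on these libraries where they do the work, as an engineer would, in place of code of your own. Each camera call takes 0.05 s, during which the arm holds its last target. There are 200 camera calls.

## Working session

There is one attempt and no reset: what is moved stays moved. The work goes in short steps, Python scripts to look and compute and a shell command to move; the robot and the scene stay as the last step left them, time stands still between calls to the robot, and variables do not carry over. Pictures are saved under pics/ and viewed, at most 10 in all, crops included, and the job is handed in when it is done.

```bash
ls; mkdir -p pics
cat > h.py <<'E'
import numpy as np, cv2
from plant import read_state, snapshot, camera_info, job
def K(ci):
    f=210/np.tan(np.radians(ci['vfov'])/2); return np.array([[f,0,ci['cx']],[0,f,ci['cy']],[0,0,1]])
def R(ci):
    from scipy.spatial.transform import Rotation as Ro
    r=np.array(ci['rotation'],float); return r.reshape(3,3) if r.size==9 else Ro.from_quat(r).as_matrix()
def ray(ci,px,z):
    p=cv2.undistortPoints(np.array(px,float).reshape(-1,1,2),K(ci),np.array(ci['dist'],float)).reshape(-1,2)
    d=np.c_[p[:,0],-p[:,1],-np.ones(len(p))]@R(ci).T; o=np.array(ci['xyz'])
    return o+d*((z-o[2])/d[:,2])[:,None]
def proj(ci,P):
    q=(np.atleast_2d(P)-np.array(ci['xyz']))@R(ci); q=q*[1,-1,-1]
    return cv2.projectPoints(q,np.zeros(3),np.zeros(3),K(ci),np.array(ci['dist'],float))[0].reshape(-1,2)
def save(n,im): cv2.imwrite('pics/'+n+'.png',im[...,::-1])
E
python3 - <<'E'
from h import *
for n in('top','scene'):
    ci=camera_info(n);print(n,ci); im=snapshot(n); save(n,cv2.resize(im,(800,600),interpolation=cv2.INTER_CUBIC)); np.save(n,im)
print(read_state())
E
```

```text
pics
top {'vfov': 45.62769077530215, 'cx': 275.95012127481914, 'cy': 209.0263982010832, 'dist': array([-0.10506373,  0.        ,  0.        ,  0.        ,  0.        ]), 'xyz': array([ 0.28546505, -0.01245302,  1.29446433]), 'rotation': array([ 0.06610647, -0.06772078, -0.69565941,  0.71211081])}
scene {'vfov': 50.21488638793991, 'cx': 272.8807498830198, 'cy': 196.58783276861845, 'dist': array([-0.13961682,  0.        ,  0.        ,  0.        ,  0.        ]), 'xyz': array([-0.19657097, -0.7489389 ,  1.12808205]), 'rotation': array([ 0.34314812, -0.13942432, -0.35461681,  0.85852032])}
{'time': 0.1, 'joints': array([ 1.05950600e+00,  5.28339954e-01,  1.43379612e+00, -1.89372438e-05,
        1.18140858e+00, -1.78482926e-01]), 'joint_velocities': array([-1.54411196e-03, -1.51302881e-03, -5.67868827e-03,  1.17131275e-03,
        5.78048916e-05, -6.11776341e-04]), 'tau': array([ 1.29675409e-04, -4.43305385e+01, -1.78586465e+01, -2.28025733e-04,
        3.94706483e-03,  3.87388596e-06]), 'ee_pos': array([0.20384425, 0.59016713, 0.24914489]), 'orientation': array([ 1.65633174e-01,  9.86186949e-01, -9.21488370e-04, -3.21735466e-04]), 'ft_force': array([-0.61916543, -0.44652321, -0.47872008]), 'wrist_torque': array([-0.012639  ,  0.02742061, -0.03163467]), 'finger_force': 0.0, 'finger_gap': 0.08529523870835923}
```

View pics/top.png

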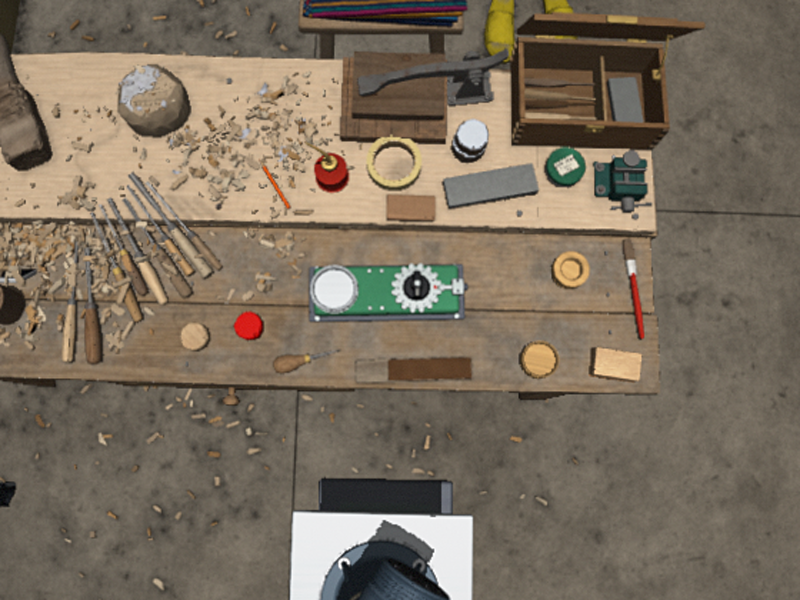

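View pics/scene.png

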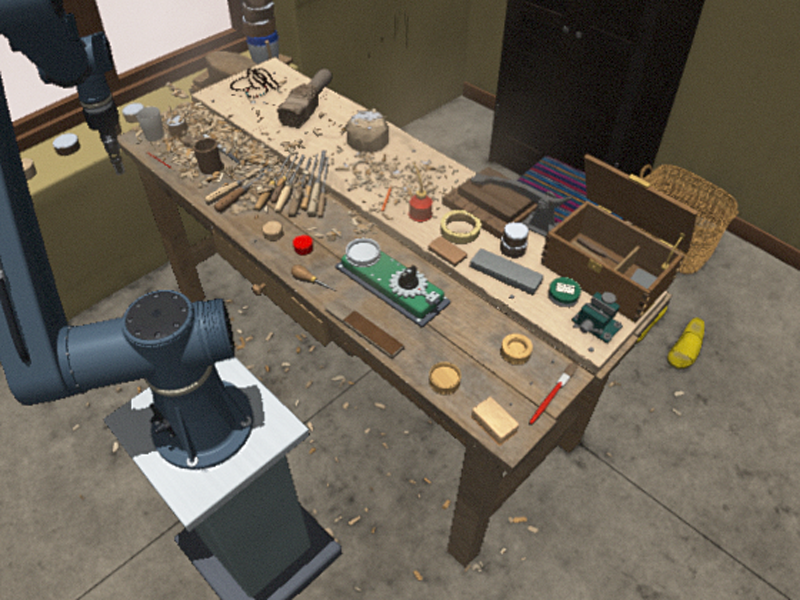

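Top view (800x600): the cup at (538,360) beside the sanding block looks wide-bored, and the one at (570,269) narrow-bored. The yellow ring at (393,160) isn't a cup. The pale blank is at (194,336), its red look-alike at (248,325), the chuck at (334,289) and the knob at (417,287). I'll check this choice in a close crop and measure.

Run:
```python
from h import *
ci=camera_info('top'); im=np.load('top.npy'); hsv=cv2.cvtColor(im,cv2.COLOR_RGB2HSV)
def blob(x,y,r,mask,z,name):
    x,y=int(x*.7),int(y*.7); m=np.zeros_like(mask); m[y-r:y+r,x-r:x+r]=mask[y-r:y+r,x-r:x+r]
    m=cv2.morphologyEx(m,cv2.MORPH_CLOSE,np.ones((5,5),np.uint8))
    c=max(cv2.findContours(m,0,2)[0],key=cv2.contourArea)
    h=cv2.convexHull(c).reshape(-1,2).astype(float)
    w=ray(ci,h,z)[:,:2].astype(np.float32)
    e=cv2.minAreaRect(w); ce,rad=cv2.minEnclosingCircle(w)
    print(name,'rect',np.round(e[0],4),np.round(e[1],4),round(e[2],1),'circ',np.round(ce,4),round(rad*2,4),'px',h.mean(0))
H,S,V=cv2.split(hsv)
for p in [(538,360),(570,269),(194,336),(520,330)]:
    print(p,hsv[int(p[1]*.7),int(p[0]*.7)])
wood=((H>8)&(H<28)&(V>150)).astype(np.uint8)*255
blob(538,360,17,wood,.028,'front');blob(570,269,17,wood,.028,'rear');blob(194,336,15,wood,.028,'blank')
gr=((S<30)&(V>150)).astype(np.uint8)*255
blob(334,289,19,gr,.060,'chuck');blob(417,287,19,gr,.052,'plate')
green=((H>60)&(H<90)&(S>100)).astype(np.uint8)*255
blob(387,291,70,green,.04,'stand')
a=im[150:280,355:465];b=im[175:235,205:335]; c=im[215:255,120:190]
a=cv2.resize(a,(440,520),interpolation=2); b=cv2.resize(b,(350,162)); c=cv2.resize(c,(350,200))
o=np.zeros((520,790,3),np.uint8);o[:,:440]=a;o[:162,440:]=b;o[200:400,440:]=c; save('crop',o)
```

```text
(538, 360) [ 17 128 213]
(570, 269) [ 18 125 223]
(194, 336) [ 16  95 193]
(520, 330) [ 16  65 146]
front rect [ 0.4214 -0.278 ] [0.0755 0.0646] 2.7 circ [ 0.4196 -0.286 ] 0.086 px [379.28571429 249.5       ]
rear rect [ 0.5918 -0.3371] [0.067  0.1188] 66.4 circ [ 0.594 -0.332] 0.1267 px [401.1 188.4]
blank rect [0.4521 0.3497] [0.0472 0.0461] 37.0 circ [0.4526 0.3495] 0.0494 px [135.    235.375]
chuck rect [0.5393 0.0952] [0.0854 0.0833] 2.6 circ [0.5413 0.0993] 0.0949 px [232.10526316 202.84210526]
plate rect [ 0.545  -0.0509] [0.0852 0.0875] 47.0 circ [ 0.546  -0.0511] 0.0909 px [291.05882353 202.11764706]
stand rect [0.5415 0.0032] [0.0871 0.2562] 2.4 circ [0.5425 0.003 ] 0.2663 px [275.84615385 207.46153846]
```

View pics/crop.png

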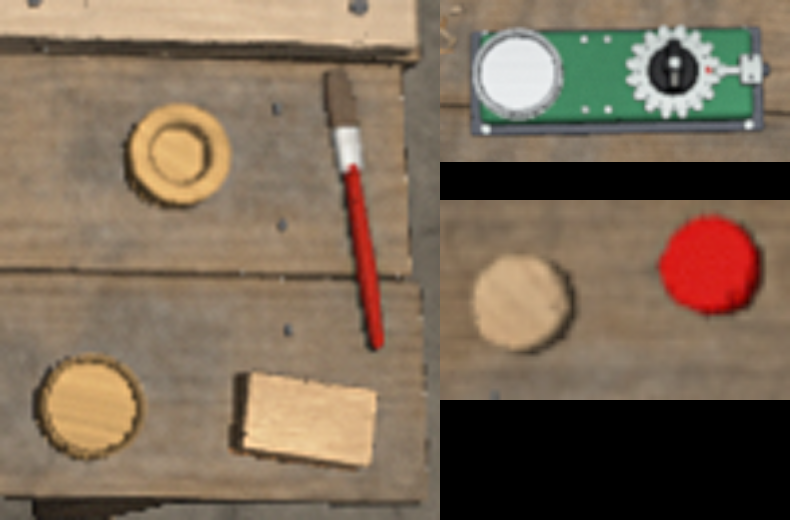

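The crop confirms it: the front-left cup has the wide bore (its floor fills the ring), the rear one the narrow bore, and the pale disc is the blank. Chuck to plate measures 147 mm, which matches. Next I'll work out the move over the cup.

```bash
cat >> h.py <<'E'
def units(*targets):
    from scipy.spatial.transform import Rotation as Ro
    s=read_state(); M=Ro.from_quat(s['orientation']).as_matrix(); p=np.array(s['ee_pos'])
    print('p',np.round(p,4),'xang',round(np.degrees(np.arctan2(M[1,0],M[0,0])),2),'zax',np.round(M[:,2],3),'q6',round(s['joints'][5],2),'t',round(s['time'],2))
    for t in targets: print(t,np.round((np.array(t)-p)@M/.025,2))
E
python3 -c "
from h import *
units((.45,.1,.25),(.42,-.283,.22))"
```

```text
p [0.2038 0.5902 0.2491] xang 160.93 zax [-0.001 -0.002 -1.   ] q6 -0.18 t 0.1
(0.45, 0.1, 0.25) [-1.571e+01 -1.531e+01 -1.000e-02]
(0.42, -0.283, 0.22) [-19.58 -30.18   1.22]
```

```bash
python3 -m jog '[[-15.7,-15.3,0,5],[-15.7,-15.3,0,5],[-15.7,-15.3,0,5],[-15.7,-15.3,0,5],[-15.7,-15.3,0,5],[-15.7,-15.3,0,5],[-15.7,-15.3,0,5],[-15.7,-15.3,0,5],[-15.7,-15.3,0,5],[-15.7,-15.3,0,5],[-15.7,-15.3,0,5],[-15.7,-15.3,0,5],[-19.6,-30.2,1.2,10],[-19.6,-30.2,1.2,10],[-19.6,-30.2,1.2,10],[-19.6,-30.2,1.2,10],[-19.6,-30.2,1.2,10],[-19.6,-30.2,1.2,10],[-19.6,-30.2,1.2,10],[-19.6,-30.2,1.2,10]]' 0 && python3 -m jog '[[-2,-1,0,0]]' | tail -0
python3 - <<'E'
from h import *
units((.42,-.283,.2)); ci=camera_info('wrist'); im=snapshot('wrist'); np.save('w1',im); save('w1',im); print(ci, proj(ci,[.42,-.283,.028]))
E
```

```text
time: 1.77
ee_pos: [0.4217, -0.1905, 0.2264]
orientation: [0.567, 0.824, 0.0, -0.0]
ft_force: [0.4, -0.3, -0.9]
finger_gap: 0.0856
finger_force: 0.0
p [ 0.4177 -0.232   0.226 ] xang 110.91 zax [-0.     0.001 -1.   ] q6 -1.11 t 1.85
(0.42, -0.283, 0.2) [-1.94 -0.64  1.04]
{'vfov': 68.07111974488451, 'cx': 280.2245588515783, 'cy': 212.7668523972156, 'dist': array([0.02432508, 0.        , 0.        , 0.        , 0.        ]), 'xyz': array([ 0.38942723, -0.15821506,  0.34989145]), 'rotation': array([-0.15196016, -0.02825564,  0.17941663,  0.97155515])} [[265.69483365 233.5384749 ]]Exception ignored on flushing sys.stdout:
BrokenPipeError: [Errno 32] Broken pipe
```

View pics/w1.png

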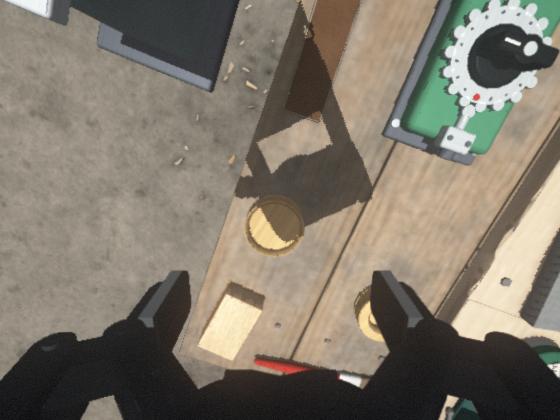

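The wrist view shows the wide cup at about (275,225), half in the gripper's shadow. The sanding block is at (231,322) and the narrow cup at (375,312). I'll fit the rim in the settled view.

```bash
cat >> h.py <<'E'
def hough(im,ci,z,dia,guess,win=60,ch=1):
    u,v=proj(ci,list(guess)+[z])[0]; H=abs(R(ci)[2,2]);
    r0=K(ci)[0,0]*dia/2/np.linalg.norm(np.array(ci['xyz'])-np.r_[guess,z])
    x0,y0=int(max(u-win,0)),int(max(v-win,0)); c=im[y0:int(v)+win,x0:int(u)+win]
    g=cv2.cvtColor(c,cv2.COLOR_RGB2HSV)[...,ch]; s=4
    g=cv2.GaussianBlur(cv2.resize(g,None,fx=s,fy=s,interpolation=2),(0,0),3)
    k=cv2.HoughCircles(g,cv2.HOUGH_GRADIENT_ALT,1.5,8,param1=80,param2=.5,minRadius=int(r0*s*.85),maxRadius=int(r0*s*1.2))
    print('pred',np.round([u,v],1),'r0',round(r0,1))
    if k is None: print('none');return
    for a in k[0][:4]:
        px=[(a[0]+.5)/s-.5+x0,(a[1]+.5)/s-.5+y0]; print('px',np.round(px,1),'r',round(a[2]/s,1),'world',np.round(ray(ci,px,z)[0],4))
E
python3 - <<'E'
from h import *
ci=camera_info('wrist'); im=snapshot('wrist'); np.save('w2',im); units()
for ch in (1,2): hough(im,ci,.028,.067,(.42,-.283),ch=ch)
hough(im,ci,.028,.064,(.42,-.283),ch=2)
hsv=cv2.cvtColor(im,cv2.COLOR_RGB2HSV)
m=((hsv[...,1]>95)&(hsv[...,0]<26)&(hsv[...,0]>8)).astype(np.uint8)*255
u,v=proj(ci,[.42,-.283,.028])[0].astype(int); k=np.zeros_like(m); k[v-45:v+45,u-45:u+45]=m[v-45:v+45,u-45:u+45]
k=cv2.morphologyEx(k,cv2.MORPH_OPEN,np.ones((7,7)))
c=max(cv2.findContours(k,0,1)[0],key=cv2.contourArea); w=ray(ci,cv2.convexHull(c).reshape(-1,2),.028)[:,:2].astype(np.float32)
print(cv2.fitEllipse(w),cv2.minEnclosingCircle(w))
ct=camera_info('top'); it=np.load('top.npy'); 
for ch in(1,2): hough(it,ct,.028,.067,(.42,-.283),30,ch); hough(it,ct,.06,.082,(.54,.096),30,ch)
E
```

```text
p [ 0.419  -0.2369  0.2267] xang 110.54 zax [ 0.003 -0.005 -1.   ] q6 -1.1 t 1.95
pred [267.6 224.2] r0 30.3
none
pred [267.6 224.2] r0 30.3
none
pred [267.6 224.2] r0 28.9
noneTraceback (most recent call last):
  File "<stdin>", line 10, in <module>
cv2.error: OpenCV(4.12.0) /io/opencv/modules/imgproc/src/shapedescr.cpp:361: error: (-201:Incorrect size of input array) There should be at least 5 points to fit the ellipse in function 'fitEllipseNoDirect'
```

Run:
```python
from h import *
im=np.load('w2.npy'); hsv=cv2.cvtColor(im,cv2.COLOR_RGB2HSV)
for r in (215,245): print([tuple(map(int,hsv[r,x])) for x in range(225,325,4)])
```

```text
[(15, 60, 154), (16, 66, 185), (16, 63, 204), (15, 59, 196), (17, 58, 190), (17, 65, 199), (17, 96, 138), (20, 98, 238), (19, 97, 237), (21, 89, 247), (19, 99, 232), (16, 94, 114), (17, 98, 114), (16, 98, 115), (17, 96, 114), (17, 100, 117), (17, 97, 118), (18, 99, 121), (18, 97, 118), (16, 95, 113), (17, 92, 111), (16, 50, 86), (16, 58, 83), (16, 62, 95), (15, 63, 155)]
[(15, 69, 182), (15, 59, 190), (15, 53, 201), (15, 57, 194), (16, 56, 186), (16, 60, 184), (16, 56, 188), (16, 54, 193), (17, 50, 193), (16, 60, 188), (17, 94, 193), (18, 103, 180), (17, 104, 174), (17, 100, 178), (17, 102, 190), (17, 99, 199), (17, 63, 190), (18, 40, 172), (16, 43, 172), (16, 49, 166), (16, 48, 163), (18, 41, 170), (16, 50, 164), (16, 45, 174), (12, 43, 171)]
```

Saturation above 80 separates the cup cleanly.

```bash
cat >> h.py <<'E'
def disc(im,ci,z,guess,win=50,smin=80,n=''):
    "hull of the wood-coloured blob near guess, cast on plane z"
    hsv=cv2.cvtColor(im,cv2.COLOR_RGB2HSV)
    m=((hsv[...,1]>smin)&(hsv[...,0]<28)&(hsv[...,0]>8)).astype(np.uint8)*255
    u,v=proj(ci,list(guess)+[z])[0].astype(int); k=np.zeros_like(m); s=np.s_[max(v-win,0):v+win,max(u-win,0):u+win]; k[s]=m[s]
    k=cv2.morphologyEx(k,cv2.MORPH_OPEN,np.ones((3,3)))
    c=max(cv2.findContours(k,0,1)[0],key=cv2.contourArea); h=cv2.convexHull(c).reshape(-1,2); w=ray(ci,h,z)[:,:2].astype(np.float32)
    e=cv2.fitEllipse(w); print(n,'px',np.round(h.mean(0),1),'ell',np.round(e[0],4),np.round(e[1],4),'circ',np.round(cv2.minEnclosingCircle(w)[0],4)); return e[0]
E
python3 - <<'E'
from h import *
ci=camera_info('wrist'); im=np.load('w2.npy'); disc(im,ci,.028,(.42,-.283),n='w')
ct=camera_info('top'); it=np.load('top.npy')
for s in(85,100,110):disc(it,ct,.028,(.42,-.283),17,s,'top'); 
for s in(60,70,80):disc(it,ct,.028,(.452,.35),15,s,'topblank'); 
cs=camera_info('scene');js=np.load('scene.npy');
for s in(85,100,110):disc(js,cs,.028,(.42,-.283),17,s,'scene')
for s in(60,80):disc(js,cs,.028,(.452,.35),15,s,'sblank')
E
```

```text
w px [275.7 218.5] ell [ 0.4254 -0.2676] [0.0657 0.0723] circ [ 0.4249 -0.2676]
top px [378.2 251.6] ell [ 0.4246 -0.2745] [0.0678 0.072 ] circ [ 0.4238 -0.2745]
top px [377.3 252.6] ell [ 0.4247 -0.2741] [0.066  0.0703] circ [ 0.4249 -0.2741]
top px [378.5 251.1] ell [ 0.4244 -0.2737] [0.0652 0.0691] circ [ 0.4246 -0.2735]
topblank px [136.  235.8] ell [0.4578 0.3548] [0.0962 0.1172] circ [0.4566 0.3552]
topblank px [135.8 237.2] ell [0.458 0.36 ] [0.0858 0.1334] circ [0.4575 0.3553]
topblank px [134.1 233.2] ell [0.4577 0.3627] [0.0801 0.1017] circ [0.4547 0.3578]
scene px [313.1 264.3] ell [ 0.4208 -0.2816] [0.0687 0.0849] circ [ 0.421  -0.2809]
scene px [312.3 264.8] ell [ 0.4212 -0.2811] [0.0673 0.0823] circ [ 0.4212 -0.2827]
scene px [312.1 265.2] ell [ 0.4207 -0.2817] [0.0663 0.0806] circ [ 0.4198 -0.2815]
sblank px [188.5 157.1] ell [0.4638 0.3565] [0.1478 0.2125] circ [0.4533 0.3598]
sblank px [188.1 159.5] ell [0.442  0.3635] [0.0736 0.1214] circ [0.442  0.3645]
```

Run:
```python
from h import *
units((.425,-.276,.16))
```

```text
p [ 0.419  -0.2369  0.2267] xang 110.54 zax [ 0.003 -0.005 -1.   ] q6 -1.1 t 1.95
(0.425, -0.276, 0.16) [-1.53 -0.33  2.68]
```

```bash
python3 -m jog '[[-1.5,-0.3,1.6,0],[-1.5,-0.3,2.7,0],[-1.5,-0.3,2.7,0],[-1.5,-0.3,2.7,0]]'
python3 - <<'E'
from h import *
ci=camera_info('wrist'); im=snapshot('wrist'); np.save('w3',im); units()
for s in (80,88): disc(im,ci,.028,(.425,-.276),70,s,'w')
for p in ((.425,-.276,.028),read_state()['ee_pos']): print(proj(ci,p))
save('w3',im)
E
```

```text
time: 2.28
ee_pos: [0.4232, -0.2661, 0.1569]
orientation: [0.567, 0.824, 0.001, -0.004]
ft_force: [0.4, -0.1, 0.1]
finger_gap: 0.0855
finger_force: 0.0
p [ 0.4241 -0.2664  0.1588] xang 110.94 zax [-0.002  0.003 -1.   ] q6 -1.15 t 2.33
w px [281.1 215.9] ell [ 0.4258 -0.2729] [0.0658 0.0708] circ [ 0.4257 -0.2725]
w px [282.9 217.5] ell [ 0.4265 -0.2724] [0.0623 0.0707] circ [ 0.4262 -0.2724]
[[278.54991368 222.37760834]]
[[281.97828444 298.33314194]]
```

View pics/w3.png

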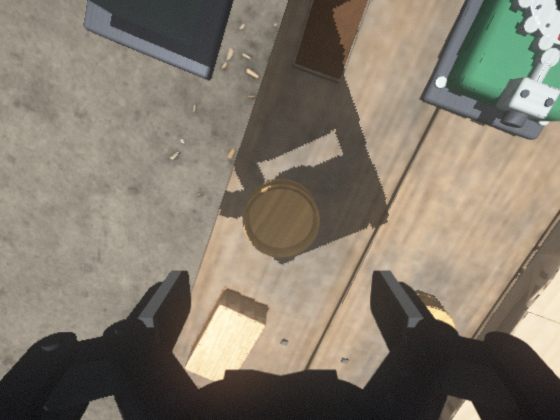

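The cup rim is centred at about (281,217) in the gripper's shadow. The pad tips are at (188,271) and (372,271); I'll work out their height from that.

Run:
```python
from h import *
ci=camera_info('wrist'); f=K(ci)[0,0]; s=read_state()
for a,b,v in((188,372,271),):
    d=f*s['finger_gap']/(b-a); q=np.array([((a+b)/2-ci['cx'])/f*d,-(v-ci['cy'])/f*d,-d])
    P=R(ci)@q+ci['xyz']; print('tip',P,'rel tcp',P-s['ee_pos'])
units((.4255,-.275,.031))
```

```text
tip [ 0.42061836 -0.25784731  0.15350061] rel tcp [-0.00345791  0.00858151 -0.00527306]
p [ 0.4241 -0.2664  0.1588] xang 110.94 zax [-0.002  0.003 -1.   ] q6 -1.15 t 2.33
(0.4255, -0.275, 0.031) [-0.36 -0.06  5.11]
```

The open tips are only 5 to 6 mm ahead of the TCP, so at 67 mm opening they'll be about 10 mm ahead. I'll grasp with TCP z ≈ 0.025.

```bash
python3 -m jog '[[-0.4,0,1.5,0],[-0.4,0,3,0],[-0.4,0,4.2,0],[-0.4,0,5,0],[-0.4,0,5.3,0],[-0.4,0,5.3,0],[-0.4,0,5.3,0]]' ; python3 -m jog '[[0,0,0,0],[0,0,0,0],[0,0,0,0],[0,0,0,0],[0,0,0,0],[0,0,0,0]]' 1 40; python3 -c "
from h import *
units()"
```

```text
time: 2.92
ee_pos: [0.4293, -0.2772, 0.0285]
orientation: [0.566, 0.824, -0.0, 0.001]
ft_force: [-0.7, 0.5, -0.5]
finger_gap: 0.0852
finger_force: 0.0
time: 3.42
ee_pos: [0.4292, -0.2778, 0.0293]
orientation: [0.567, 0.824, -0.0, 0.002]
ft_force: [0.0, 1.9, 9.5]
finger_gap: 0.0661
finger_force: 42.0
p [ 0.4292 -0.2778  0.0293] xang 110.91 zax [ 0.003 -0.003 -1.   ] q6 -1.16 t 3.42
```

```bash
python3 -c "
from h import *
units((.4292,-.278,.21),(.53,.0,.21))"
```

```text
p [ 0.4292 -0.2778  0.0293] xang 110.91 zax [ 0.003 -0.003 -1.   ] q6 -1.16 t 3.42
(0.4292, -0.278, 0.21) [-0.03  0.01 -7.23]
(0.53, 0.0, 0.21) [ 8.91  7.74 -7.25]
```

```bash
python3 -m jog '[[0,0,-0.5,0],[0,0,-2,0],[0,0,-3.6,0],[1,0.9,-5,0],[2.1,1.8,-6,0],[3.2,2.8,-7,0],[4.3,3.7,-7.2,0],[5.4,4.7,-7.2,0],[6.5,5.6,-7.2,0],[7.5,6.5,-7.2,0],[8.4,7.3,-7.2,0],[8.9,7.7,-7.2,0],[8.9,7.7,-7.2,0],[8.9,7.7,-7.2,0],[8.9,7.7,-7.2,0]]'
python3 - <<'E'
from h import *
ci=camera_info('wrist'); im=snapshot('wrist'); np.save('w4',im); np.save('w4ci',ci,allow_pickle=True); units()
hough(im,ci,.060,.082,(.5405,.096),80,2);hough(im,ci,.060,.077,(.5405,.096),80,1); print(proj(ci,[.5405,.096,.06]),proj(ci,[.544,-.05,.057]))
save('w4',im)
E
```

```text
time: 4.67
ee_pos: [0.5282, -0.0009, 0.2073]
orientation: [0.567, 0.824, -0.0, 0.0]
ft_force: [0.2, -0.5, -1.6]
finger_gap: 0.0658
finger_force: 45.5
p [ 0.5282 -0.0013  0.2071] xang 110.88 zax [ 0. -0. -1.] q6 -0.58 t 4.72
pred [336.4 103.3] r0 46.3
px [335.9  98.8] r 51.2 world [0.5386 0.0991 0.06  ]
px [335.9  98.8] r 42.8 world [0.5386 0.0991 0.06  ]
px [327.6  84.5] r 42.5 world [0.528  0.1065 0.06  ]
pred [336.4 103.3] r0 43.5
none
[[336.40971837 103.34018243]] [[277.22584847 254.4352552 ]]
```

View pics/w4.png

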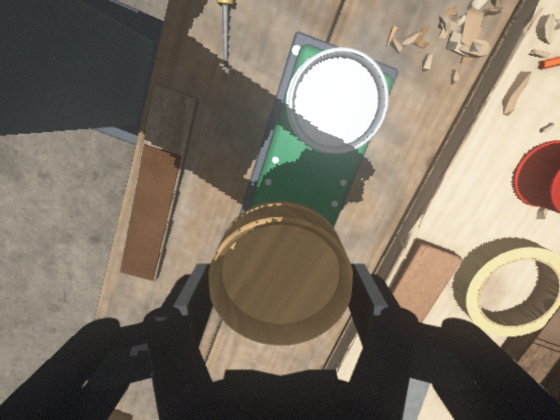

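In the wrist view the held cup's rim centre is at about (281,270) and the chuck at (336,99). I'll refine both with contours.

```bash
python3 - <<'E'
from h import *
ci=camera_info('wrist'); im=np.load('w4.npy'); hsv=cv2.cvtColor(im,cv2.COLOR_RGB2HSV); H,S,V=cv2.split(hsv)
print('cam',ci['xyz'])
# chuck: low saturation, bright
m=((S<40)&(V>120)).astype(np.uint8)*255; k=np.zeros_like(m); k[35:165,275:400]=m[35:165,275:400]
c=max(cv2.findContours(k,0,1)[0],key=cv2.contourArea); h=cv2.convexHull(c).reshape(-1,2); w=ray(ci,h,.06)[:,:2].astype(np.float32)
print('outer',cv2.fitEllipse(w),cv2.minEnclosingCircle(w))
m=(V>235).astype(np.uint8)*255; k[:]=0;k[35:165,275:400]=m[35:165,275:400]; k=cv2.morphologyEx(k,cv2.MORPH_OPEN,np.ones((5,5)))
c=max(cv2.findContours(k,0,1)[0],key=cv2.contourArea); h=cv2.convexHull(c).reshape(-1,2); w=ray(ci,h,.048)[:,:2].astype(np.float32)
print('floor',cv2.fitEllipse(w),cv2.minEnclosingCircle(w),h.mean(0))
s=read_state(); t=s['ee_pos']; print([tuple(map(int,hsv[r,281])) for r in range(195,350,6)])
# cup's floor bright/rim: rows 270, columns scan
print([tuple(map(int,hsv[240,x])) for x in range(195,370,5)])
E
python3 - <<'E'
from h import *
a=np.load('w4.npy')[30:170,260:410]; b=np.load('w4.npy')[190:350,200:360]
save('c4',np.hstack([cv2.resize(a,(400,400)),cv2.resize(b,(400,400))]))
E
```

```text
cam [0.49978829 0.0726671  0.33089765]
outer ((0.5403925776481628, 0.10512371361255646), (0.09836843609809875, 0.11411977559328079), 53.220584869384766) ((0.5398488640785217, 0.09722235798835754), 0.05839827284216881)
floor ((0.5420442819595337, 0.09870962798595428), (0.06477092951536179, 0.07165113091468811), 78.42647552490234) ((0.5417063236236572, 0.09660717099905014), 0.03526481240987778) [339.65517241  95.4137931 ]
[(71, 81, 79), (23, 75, 82), (19, 97, 92), (17, 96, 90), (17, 101, 170), (18, 98, 109), (16, 101, 106), (18, 104, 101), (17, 101, 109), (17, 104, 113), (18, 108, 109), (17, 107, 110), (17, 101, 109), (18, 101, 111), (18, 104, 110), (18, 104, 108), (17, 99, 111), (18, 103, 109), (17, 102, 112), (16, 104, 115), (18, 101, 116), (17, 100, 120), (16, 95, 97), (18, 101, 98), (17, 103, 106), (16, 72, 149)]
[(16, 72, 181), (16, 70, 186), (17, 65, 176), (17, 65, 184), (17, 58, 180), (16, 60, 161), (17, 106, 194), (17, 103, 175), (17, 100, 127), (17, 97, 105), (17, 94, 111), (17, 100, 107), (17, 99, 106), (16, 99, 113), (17, 101, 116), (17, 99, 116), (17, 107, 105), (17, 95, 105), (17, 99, 111), (17, 103, 111), (17, 101, 109), (17, 106, 108), (16, 102, 113), (17, 102, 107), (18, 101, 109), (17, 100, 110), (18, 101, 88), (17, 99, 93), (18, 97, 108), (16, 62, 143), (18, 50, 175), (17, 49, 168), (16, 53, 173), (17, 51, 176), (17, 54, 180)]
```

View pics/c4.png

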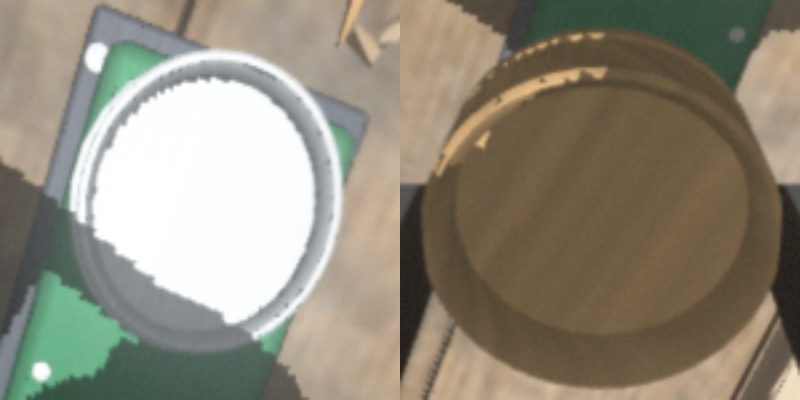

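Run:
```python
from h import *
ci=camera_info('wrist'); s=read_state(); t=np.array(s['ee_pos'])
a=np.radians(110.9); X=np.array([np.cos(a),np.sin(a),0]); Y=np.array([np.sin(a),-np.cos(a),0])
off=t[2]-.0293
for px,z,r in (((281,344.8),off+.028,.0335),((281,324),off+.016,.029)):
    p=ray(ci,px,z)[0]; c=p+r*X; print('cup centre rel TCP in tool x,y',np.round([(c-t)@X,(c-t)@Y],4))
for l,rr,z in (((208.8,270),(352.8,270),off+.028),((382/2.5*1+29,260),(499,260),off+.016)):
    print('w',np.round((ray(ci,l,z)[0]+ray(ci,rr,z)[0]-2*t)@Y/2,4),np.linalg.norm(ray(ci,l,z)-ray(ci,rr,z)))
E4=np.array([(286.5,100),(388.6,100),(337,47.5),(337,153.5)])
w=ray(ci,E4,.06); print('rim',np.round(w[:2].mean(0),4),np.linalg.norm(w[0]-w[1]),np.round(w[2:].mean(0),4),np.linalg.norm(w[2]-w[3]))
F=np.array([(293,100),(378.5,100),(337,56.5),(337,144)])
w=ray(ci,F,.048); print('flr',np.round(w[:2].mean(0),4),np.linalg.norm(w[0]-w[1]),np.round(w[2:].mean(0),4),np.linalg.norm(w[2]-w[3]))
units((.5395,.0975,.16))
```

```text
cup centre rel TCP in tool x,y [0.0048 0.0004]
cup centre rel TCP in tool x,y [0.0031 0.0004]
w 0.0002 0.06455006478892393
w 0.0287 0.1530162747202891
rim [0.5403 0.0982 0.06  ] 0.0832356554760501 [0.5409 0.0958 0.06  ] 0.08136548161220257
flr [0.5407 0.0988 0.048 ] 0.0728118169173759 [0.5424 0.0976 0.048 ] 0.07005688156021198
p [ 0.5282 -0.0013  0.2071] xang 110.88 zax [ 0. -0. -1.] q6 -0.58 t 4.72
(0.5395, 0.0975, 0.16) [3.53 1.83 1.88]
```

Both views put the chuck at about (0.5407, 0.0968), and the cup sits about 4 mm towards tool +x in the grip. So the TCP target is (0.5421, 0.0931).

```bash
python3 -c "
from h import *
units((.5421,.0931,.125))"
```

```text
p [ 0.5282 -0.0013  0.2071] xang 110.88 zax [ 0. -0. -1.] q6 -0.58 t 4.72
(0.5421, 0.0931, 0.125) [3.33 1.87 3.28]
```

```bash
python3 -m jog '[[0.8,0.5,0,0],[2,1.1,0,0],[3,1.6,1,0],[3.35,1.85,2,0],[3.35,1.85,3,0],[3.35,1.85,3.3,0],[3.35,1.85,3.3,0],[3.35,1.85,3.3,0]]'
python3 - <<'E'
from h import *
units((.5421,.0931,.096),(.5421,.0931,.078)); im=snapshot('wrist'); ci=camera_info('wrist')
w=cv2.resize(im[150:360,180:380],(400,420)); s=snapshot('scene'); u,v=proj(camera_info('scene'),[.54,.096,.06])[0].astype(int)
save('c5',np.hstack([w,cv2.resize(s[v-50:v+55,u-50:u+50],(400,420),interpolation=2)]))
E
```

```text
time: 5.38
ee_pos: [0.5421, 0.0931, 0.1244]
orientation: [0.568, 0.823, -0.0, -0.0]
ft_force: [0.9, -0.2, -1.0]
finger_gap: 0.0659
finger_force: 45.4
p [0.5421 0.0931 0.1244] xang 110.83 zax [-0. -0. -1.] q6 -0.4 t 5.38
(0.5421, 0.0931, 0.096) [-0.    0.    1.14]
(0.5421, 0.0931, 0.078) [-0.    0.    1.86]
```

View pics/c5.png

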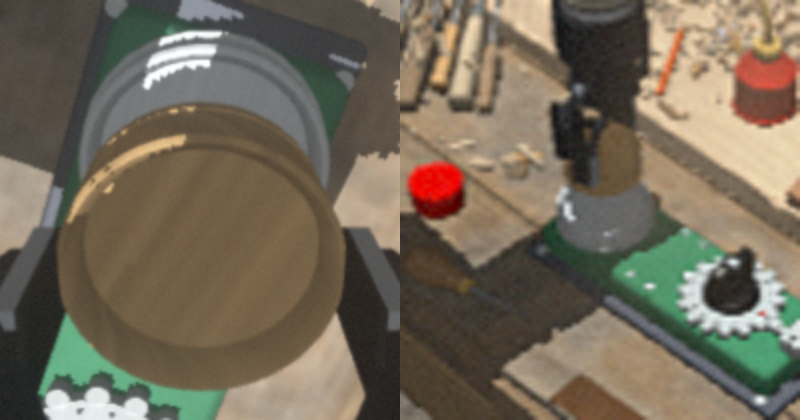

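The cup (x 60–345) is centred over the chuck (80–330) in the close view, so I'll lower it gently.

```bash
python3 -m jog '[[0,0,0.5,0],[0,0,0.9,0],[0,0,1.15,0],[0,0,1.3,0],[0,0,1.45,0],[0,0,1.45,0]]'; python3 -m jog '[[0,0,0.15,0],[0,0,0.3,0],[0,0,0.4,0],[0,0,0.4,0]]'
```

```text
time: 5.98
ee_pos: [0.5416, 0.0942, 0.0874]
orientation: [0.567, 0.824, -0.0, -0.0]
ft_force: [-0.3, -0.3, -1.2]
finger_gap: 0.0657
finger_force: 45.5
time: 6.32
ee_pos: [0.5418, 0.0943, 0.0776]
orientation: [0.567, 0.824, -0.0, -0.0]
ft_force: [0.1, -0.0, -1.4]
finger_gap: 0.0659
finger_force: 45.5
```

```bash
python3 -m jog '[[0,0,0.06,0],[0,0,0.1,0],[0,0,0.1,0]]'; python3 -m jog '[[0,0,0,0],[0,0,0,0],[0,0,0,0],[0,0,-1,0],[0,0,-2.5,0],[0,0,-4,0],[0,0,-5,0],[0,0,-5,0],[0,0,-5,0]]' 0
python3 - <<'E'
from h import *
ci=camera_info('wrist'); im=snapshot('wrist'); np.save('w6',im); units((.45,.352,.2))
for s in (80,88): disc(im,ci,.076,(.5407,.0968),90,s,'cup')
w=cv2.resize(im[100:340,170:400],(400,420)); s=snapshot('scene'); u,v=proj(camera_info('scene'),[.54,.096,.06])[0].astype(int)
save('c6',np.hstack([w,cv2.resize(s[v-50:v+55,u-50:u+50],(400,420),interpolation=2)]))
E
```

```text
time: 6.57
ee_pos: [0.5419, 0.0944, 0.0773]
orientation: [0.567, 0.824, 0.0, 0.0]
ft_force: [-2.3, 1.0, 12.5]
finger_gap: 0.0658
finger_force: 46.8
time: 7.32
ee_pos: [0.5427, 0.0942, 0.2018]
orientation: [0.567, 0.824, 0.001, 0.002]
ft_force: [-0.3, -0.4, -1.1]
finger_gap: 0.0854
finger_force: 0.0
p [0.5415 0.0943 0.2002] xang 110.93 zax [-0. -0. -1.] q6 -0.4 t 7.37
(0.45, 0.352, 0.2) [1.094e+01 2.700e-01 1.000e-02]
cup px [281.2 207.4] ell [0.5401 0.0993] [0.065  0.0686] circ [0.5392 0.0993]
cup px [282.6 203.1] ell [0.5402 0.0987] [0.065  0.0663] circ [0.5399 0.0984]
```

View pics/c6.png

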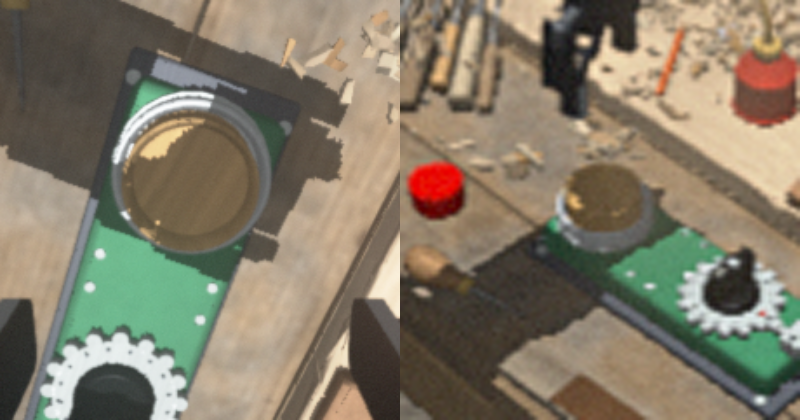

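The cup is seated: contact at the expected height, 12.5 N, centred at about (0.540, 0.098). Next, over to the blank.

```bash
python3 -m jog '[[1,0,0,0],[2.5,0,0,0],[4,0.1,0,0],[5.6,0.2,0.3,0],[7.2,0.3,0.6,0],[8.8,0.3,1,0],[10,0.3,1.4,0],[10.7,0.3,1.6,0],[10.7,0.3,1.6,0],[10.7,0.3,1.6,0],[10.7,0.3,1.6,0]]'
python3 - <<'E'
from h import *
ci=camera_info('wrist'); im=snapshot('wrist'); np.save('w7',im); units()
hsv=cv2.cvtColor(im,cv2.COLOR_RGB2HSV); u,v=proj(ci,[.4535,.351,.028])[0].astype(int); print(u,v)
print([tuple(map(int,hsv[v,x])) for x in range(u-50,u+50,5)])
save('w7',im)
E
```

```text
time: 8.33
ee_pos: [0.4529, 0.346, 0.1591]
orientation: [0.567, 0.824, -0.001, -0.0]
ft_force: [0.7, 0.1, 0.6]
finger_gap: 0.085
finger_force: 0.0
p [0.4534 0.3457 0.1596] xang 110.87 zax [-0.001 -0.001 -1.   ] q6 0.09 t 8.38
283 204
[(19, 49, 83), (17, 51, 80), (13, 56, 87), (15, 67, 91), (18, 67, 92), (17, 74, 120), (17, 75, 123), (15, 78, 121), (16, 76, 121), (16, 73, 119), (17, 70, 120), (16, 73, 123), (16, 74, 127), (17, 72, 127), (17, 72, 127), (16, 67, 126), (16, 72, 106), (15, 64, 95), (18, 65, 94), (18, 66, 89)]
```

View pics/w7.png

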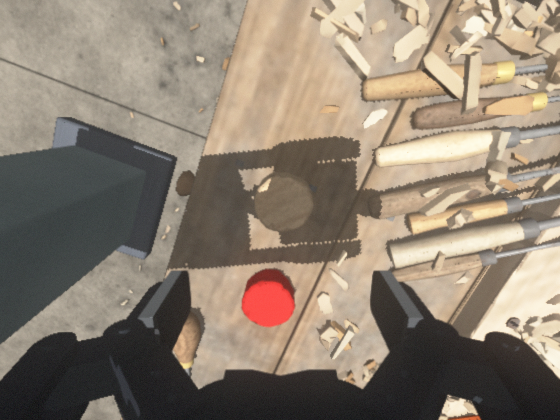

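The blank (not red) is at about (283,203) and the red one at (268,297) is well clear. Nearby chisel handles start at x≈358, so I'll pre-close the fingers a little. Refining the blank's centre first.

Run:
```python
from h import *
ci=camera_info('wrist'); im=np.load('w7.npy'); V=cv2.medianBlur(cv2.cvtColor(im,cv2.COLOR_RGB2HSV)[...,2],5)
for t in (102,107):
    m=((V>t)&(V<150)).astype(np.uint8)*255; k=np.zeros_like(m); k[165:240,245:325]=m[165:240,245:325]; k=cv2.morphologyEx(k,cv2.MORPH_OPEN,cv2.getStructuringElement(2,(21,21)))
    c=max(cv2.findContours(k,0,1)[0],key=cv2.contourArea); h=cv2.convexHull(c).reshape(-1,2); w=ray(ci,h,.028)[:,:2].astype(np.float32)
    print(cv2.boundingRect(h),cv2.fitEllipse(w),cv2.minEnclosingCircle(w))
print(ray(ci,(283,203),.028)); units((.4535,.351,.03))
```

```text
(255, 173, 58, 59) ((0.4537646174430847, 0.35131901502609253), (0.04951159656047821, 0.051860567182302475), 2.660860061645508) ((0.45339465141296387, 0.35154539346694946), 0.026273882016539574)
(255, 176, 58, 56) ((0.45396748185157776, 0.3504967987537384), (0.04852737486362457, 0.04981181025505066), 155.9558563232422) ((0.45399871468544006, 0.35030800104141235), 0.02522186003625393)
[[0.45348224 0.35178522 0.028     ]]
p [0.4534 0.3457 0.1596] xang 110.87 zax [-0.001 -0.001 -1.   ] q6 0.09 t 8.38
(0.4535, 0.351, 0.03) [0.2  0.09 5.19]
```

```bash
python3 -m jog '[[0.2,0.1,1,0],[0.2,0.1,2.4,0],[0.2,0.1,3.6,0],[0.2,0.1,4.6,0],[0.2,0.1,5.1,0],[0.2,0.1,5.2,0],[0.2,0.1,5.2,0]]' 0.12; python3 -m jog '[[0,0,0,0],[0,0,0,0],[0,0,0,0],[0,0,0,0],[0,0,0,0],[0,0,0,0]]' 1 40; python3 -c "
from h import *
units((.5404,.098,.21))"
```

```text
time: 8.97
ee_pos: [0.4543, 0.3515, 0.0301]
orientation: [0.568, 0.823, -0.0, -0.0]
ft_force: [0.7, 0.8, 0.8]
finger_gap: 0.0753
finger_force: 0.0
time: 9.47
ee_pos: [0.4551, 0.3528, 0.0325]
orientation: [0.567, 0.824, 0.002, 0.001]
ft_force: [0.6, -1.5, 6.2]
finger_gap: 0.0521
finger_force: 42.1
p [0.4551 0.3528 0.0325] xang 110.95 zax [ 0.003  0.001 -1.   ] q6 0.1 t 9.47
(0.5404, 0.098, 0.21) [-10.74  -0.43  -7.1 ]
```

```bash
python3 -m jog '[[0,0,-0.5,0],[0,0,-2,0],[0,0,-3.6,0],[-0.8,0,-5,0],[-2,0,-6,0],[-3.5,-0.1,-6.6,0],[-5,-0.2,-6.6,0],[-6.5,-0.3,-6.6,0],[-8,-0.4,-6.6,0],[-9.4,-0.4,-6.6,0],[-10.3,-0.4,-6.6,0],[-10.7,-0.4,-6.6,0],[-10.7,-0.4,-6.6,0],[-10.7,-0.4,-6.6,0],[-10.7,-0.4,-6.6,0]]'
python3 - <<'E'
from h import *
ci=camera_info('wrist'); im=snapshot('wrist'); np.save('w8',im); s=read_state(); t=np.array(s['ee_pos']); units((.5404,.098,.12))
hsv=cv2.cvtColor(im,cv2.COLOR_RGB2HSV)
z=t[2]-.0325+.028; a=np.radians(110.9); X=np.array([np.cos(a),np.sin(a),0]); Y=np.array([np.sin(a),-np.cos(a),0])
P=lambda d,h: proj(ci,t+d*X+np.r_[0,0,h-t[2]])[0].round(1)
print('near',P(.026,z),'far',P(-.026,z),'sides',proj(ci,[t-.026*Y+[0,0,z-t[2]],t+.026*Y+[0,0,z-t[2]]]).round(1))
print([(y,)+tuple(map(int,hsv[y,281])) for y in range(160,350,5)])
E
```

```text
time: 10.72
ee_pos: [0.5391, 0.1004, 0.1955]
orientation: [0.566, 0.824, 0.0, -0.001]
ft_force: [-0.2, -0.1, -0.5]
finger_gap: 0.0517
finger_force: 42.2
p [0.5391 0.1006 0.1955] xang 111.04 zax [-0.001  0.001 -1.   ] q6 -0.39 t 10.77
(0.5404, 0.098, 0.12) [-0.12  0.01  3.02]
near [280.6 237.7] far [280.3 335.4] sides [[225.1 289. ]
 [335.8 289.2]]
[(160, 66, 32, 80), (165, 108, 10, 122), (170, 94, 10, 203), (175, 18, 80, 93), (180, 18, 77, 96), (185, 17, 95, 116), (190, 17, 83, 107), (195, 17, 93, 110), (200, 17, 95, 116), (205, 16, 93, 115), (210, 17, 96, 112), (215, 18, 102, 115), (220, 18, 102, 108), (225, 18, 95, 110), (230, 17, 63, 93), (235, 15, 73, 91), (240, 16, 66, 97), (245, 16, 68, 108), (250, 17, 76, 111), (255, 16, 70, 106), (260, 16, 78, 105), (265, 16, 75, 106), (270, 15, 69, 115), (275, 15, 71, 108), (280, 17, 70, 110), (285, 16, 69, 104), (290, 17, 71, 104), (295, 18, 72, 114), (300, 16, 65, 114), (305, 14, 69, 107), (310, 17, 70, 109), (315, 18, 74, 110), (320, 16, 75, 106), (325, 18, 65, 106), (330, 17, 71, 108), (335, 16, 43, 173), (340, 19, 52, 173), (345, 17, 49, 168)]
```

```bash
python3 -m jog '[[-0.1,0,0.6,0],[-0.15,0,1.5,0],[-0.15,0,2.4,0],[-0.15,0,2.8,0],[-0.15,0,2.8,0],[-0.15,0,2.8,0]]'; python3 -c "
from h import *
units((.5406,.0975,.097))"
```

```text
time: 11.27
ee_pos: [0.5409, 0.0964, 0.1252]
orientation: [0.566, 0.824, -0.0, -0.001]
ft_force: [-0.4, -0.2, -0.7]
finger_gap: 0.0522
finger_force: 42.2
p [0.5409 0.0964 0.1252] xang 111.02 zax [-0.001  0.    -1.   ] q6 -0.39 t 11.27
(0.5406, 0.0975, 0.097) [0.05 0.   1.13]
```

```bash
python3 -m jog '[[0.05,0,0.3,0],[0.05,0,0.5,0],[0.05,0,0.65,0],[0.05,0,0.75,0],[0.05,0,0.75,0]]';  python3 -m jog '[[0,0,0.1,0],[0,0,0.2,0],[0,0,0.3,0],[0,0,0.3,0]]'
```

```text
time: 11.68
ee_pos: [0.5407, 0.0966, 0.1063]
orientation: [0.567, 0.824, -0.0, -0.0]
ft_force: [-0.5, 0.1, -0.2]
finger_gap: 0.0524
finger_force: 42.2
time: 12.02
ee_pos: [0.5411, 0.0967, 0.0992]
orientation: [0.567, 0.824, 0.0, 0.0]
ft_force: [0.5, 0.9, 0.6]
finger_gap: 0.0521
finger_force: 42.3
```

```bash
python3 -m jog '[[0,0,0.05,0],[0,0,0.1,0],[0,0,0.13,0],[0,0,0.13,0]]';python3 -m jog '[[0,0,0.04,0],[0,0,0.08,0],[0,0,0.08,0]]'
```

```text
time: 12.35
ee_pos: [0.541, 0.0967, 0.0965]
orientation: [0.567, 0.824, 0.0, 0.0]
ft_force: [-1.1, 0.9, 4.2]
finger_gap: 0.0518
finger_force: 42.9
time: 12.6
ee_pos: [0.5411, 0.0966, 0.0963]
orientation: [0.567, 0.824, 0.0, 0.0]
ft_force: [-4.4, 0.6, 17.5]
finger_gap: 0.0519
finger_force: 44.2
```

The blank is seated at the expected height with solid contact. Releasing it, then on to the knob.

```bash
python3 -m jog '[[0,0,0,0],[0,0,0,0],[0,0,0,0],[0,0,-0.8,0],[0,0,-2,0],[0,0,-3.5,0],[0,0,-4.5,0],[0,0,-4.5,0],[0,0,-4.5,0]]' 0
python3 - <<'E'
from h import *
ci=camera_info('wrist'); im=snapshot('wrist'); np.save('w9',im); units((.546,-.05,.2),(.546,-.05,.16))
hsv=cv2.cvtColor(im,cv2.COLOR_RGB2HSV)
for ch in (1,2): hough(im,ci,.092,.052,(.5405,.097),70,ch)
m=((hsv[...,1]>60)&(hsv[...,0]<28)&(hsv[...,0]>8)).astype(np.uint8)*255
u,v=proj(ci,[.5405,.097,.076])[0].astype(int); print([(y,)+tuple(map(int,hsv[y,u])) for y in range(v-60,v+60,6)],u,v)
print('blank rim pred',[proj(ci,[.5405-.357*d,.0975+.934*d,h])[0].round(0).tolist() for d,h in((.026,.092),(-.026,.092),(-.033,.076),(.033,.076))])
E
```

```text
time: 13.35
ee_pos: [0.5418, 0.0965, 0.2075]
orientation: [0.567, 0.824, 0.001, 0.001]
ft_force: [0.0, -0.5, 0.1]
finger_gap: 0.0848
finger_force: 0.0
p [0.5406 0.0965 0.206 ] xang 110.93 zax [-0. -0. -1.] q6 -0.39 t 13.4
(0.546, -0.05, 0.2) [-5.55 -1.89  0.24]
(0.546, -0.05, 0.16) [-5.55 -1.89  1.84]
pred [278.5 214.1] r0 32.1
px [277.8 208.1] r 36.8 world [0.5381 0.1015 0.092 ]
px [286.  213.8] r 32.0 world [0.546  0.0994 0.092 ]
pred [278.5 214.1] r0 32.1
none
[(148, 111, 20, 163), (154, 86, 10, 198), (160, 90, 1, 253), (166, 17, 77, 169), (172, 18, 98, 177), (178, 17, 91, 118), (184, 16, 63, 93), (190, 19, 67, 110), (196, 15, 72, 110), (202, 19, 67, 110), (208, 19, 67, 107), (214, 19, 70, 105), (220, 18, 70, 109), (226, 18, 61, 108), (232, 20, 64, 107), (238, 20, 70, 105), (244, 43, 33, 92), (250, 72, 103, 156), (256, 73, 103, 183), (262, 72, 103, 184)] 278 208
blank rim pred [[279.0, 182.0], [279.0, 243.0], [279.0, 243.0], [279.0, 169.0]]
```

```bash
python3 -m jog '[[-1,-0.3,0,-1.2],[-2.2,-0.7,0,-2.5],[-3.4,-1.1,0,-3.9],[-4.6,-1.5,0,-5.3],[-5.5,-1.9,0,-6.7],[-5.5,-1.9,0,-8.1],[-5.5,-1.9,0,-9.5],[-5.5,-1.9,0,-10.9],[-5.5,-1.9,0,-12.3],[-5.5,-1.9,0,-13.5],[-5.5,-1.9,0,-14.2],[-5.5,-1.9,0,-14.2],[-5.5,-1.9,0,-14.2],[-5.5,-1.9,0,-14.2]]'
python3 - <<'E'
from h import *
ci=camera_info('wrist'); im=snapshot('wrist'); np.save('w10',im); units((.546,-.05,.079))
H,S,V=cv2.split(cv2.cvtColor(im,cv2.COLOR_RGB2HSV))
u,v=proj(ci,[.546,-.05,.06])[0].astype(int); print(u,v,proj(ci,[.546,-.05,.087]))
def big(m,w):
    k=np.zeros_like(m,np.uint8); s=np.s_[v-w:v+w,u-w:u+w]; k[s]=m[s]*255
    return max(cv2.findContours(k,0,1)[0],key=cv2.contourArea)
c=big((S<45)&(V>90),65); p=cv2.convexHull(c).reshape(-1,2); w=ray(ci,p,.055)[:,:2].astype(np.float32); print('plate',cv2.fitEllipse(w),cv2.minEnclosingCircle(w),cv2.boundingRect(p))
for t in(40,60):
    c=big(V<t,45); p=cv2.convexHull(c).reshape(-1,2); w=ray(ci,p,.087)[:,:2].astype(np.float32); print('dark',t,cv2.minAreaRect(w),cv2.boundingRect(p))
# green stand edges: minAreaRect of green
m=((H>60)&(H<90)&(S>80)).astype(np.uint8)*255; c=max(cv2.findContours(m,0,1)[0],key=cv2.contourArea); print('green',cv2.minAreaRect(ray(ci,c.reshape(-1,2),.04)[:,:2].astype(np.float32)))
a=np.array([[int(V[y,x]) for x in range(u-56,u+57,4)] for y in range(v-60,v+45,5)]); print(a)
E
```

```text
time: 14.57
ee_pos: [0.545, -0.0486, 0.2051]
orientation: [-0.016, 1.0, 0.0, -0.001]
ft_force: [0.1, 0.4, 0.7]
finger_gap: 0.0852
finger_force: 0.0
p [ 0.5452 -0.0487  0.2054] xang -178.14 zax [-0.002  0.001 -1.   ] q6 -1.9 t 14.62
(0.546, -0.05, 0.079) [-0.04 -0.06  5.06]
277 205 [[277.57825205 215.19587821]]
plate ((0.5464135408401489, -0.0566566064953804), (0.08679261058568954, 0.10424042493104935), 5.693952560424805) ((0.545871376991272, -0.05862914025783539), 0.052179913967847824) (212, 156, 114, 93)Traceback (most recent call last):
  File "<stdin>", line 10, in <module>
  File "<stdin>", line 7, in big
ValueError: max() iterable argument is empty
```

Run:
```python
from h import *
np.set_printoptions(linewidth=250)
im=np.load('w10.npy'); H,S,V=cv2.split(cv2.cvtColor(im,cv2.COLOR_RGB2HSV))
print(V[150:262:4,212:345:4])
```

```text
[[152 148 147 150 151 148 147 147 144 150 146 129  71  69  72  74 141 145 144 128  77  70  71  70  66  67  72  68  71  66  68  65  67  66]
 [ 87  90  88  83  82  82  84  85  85  89  84  79  83  79  80  79  89  90  90  89  92  88  84  79  79  77  75  76  73  75  71  70  74  70]
 [147 149 148 148 149 148 139 143 145 147  94  83  89  89 114 161 150 148 251 248 148 151 155 148 141 127  86  84  85  86  86  82  79  80]
 [181 180 182 180 177 180 180 177 181 176  91  90  89 112 114 249 175 177 252 251 180 179 129 168 172 177 177 158 105  87  85  85  82  87]
 [196 188 191 186 186 186 187 186 186 120 115 114  91 113 128 253 253 253 254 253 214 138 254 252 178 180 180 180 177 175 157  97  88 111]
 [193 188 187 190 188 190 189 185 186 101 112 116 117 112 242 253 243 253 253 253 235 253 250 248 182 180 179 183 178 176 175 176 177 158]
 [189 189 190 188 185 186 190 167 117  90 115 116 119 113 251 252 252 252 252 252 252 252 252 248 174 166 174 180 179 174 173 176 172 175]
 [189 188 188 190 187 187 189 252 141 117 111 114 117 202 252 251 233 242 250 252 252 251 251 213 247 253 249 178 175 175 177 1
[... 2092 characters left out ...]
 77]
 [151 158 164 163 166 168 165  98 151 144  93  97  77  78 108  96  79  80  98 110  82  80  90  91  92  85  89  91  89  86  83 126 191 188]
 [184 188 190 188 197 201 199 185 175 171 175 170 169  95 108 107  92  91 100 106  85  87  86  90  86  91  90  91  90  89  91 175 192 192]
 [198 195 192 190 191 199 194 182 174 177 179 171 176 180 188 192 168  92  86  87  87  85  89  95  91  93  94  92  90  94 135 194 194 194]
 [199 199 194 197 192 189 184 174 163 169 174 181 182 173 182 194 189 187 163 148  94  84  86  85  92 100  91  92  90  93 191 196 198 201]
 [194 185 189 200 197 193 179 169 164 162 169 178 172 165 185 193 195 198 188 175 175 173 100  97 100  91  92  93  89 136 207 194 194 193]]
```

The numbers show the white line at about (276,200), the axis spot at about (278,217) and the far end of the bar at about (278,235), so the knob is at home. I'll refine its axis and angle.

Run:
```python
from h import *
ci=camera_info('wrist'); im=np.load('w10.npy'); V=cv2.cvtColor(im,cv2.COLOR_RGB2HSV)[...,2].astype(float)
def cen(y0,y1,x0,x1,t=72):
    y,x=np.nonzero(V[y0:y1,x0:x1]>t); return np.array([x.mean()+x0,y.mean()+y0])
sp=cen(210,225,268,288); ln=cen(190,206,270,284); print(sp,ln)
a,b=ray(ci,[sp,ln],.087); d=b-a; print('axis',a,'bar -x dir deg',np.degrees(np.arctan2(d[1],d[0])),'len',np.linalg.norm(d[:2]))
y,x=np.nonzero(V[230:240,262:296]<65); e=np.array([x.mean()+262,y.mean()+230]); g=ray(ci,e,.087)[0]; d=b-g; print('far',e,np.degrees(np.arctan2(d[1],d[0])))
units(a*[1,1,0]+[0,0,.08])
```

```text
[277.49074074 217.05555556] [277.21276596 198.29787234]
axis [ 0.54800014 -0.0500851   0.087     ] bar -x dir deg -177.45756054852168 len 0.015958063758581338
far [277.59493671 234.44936709] -177.69209558487356
p [ 0.5452 -0.0487  0.2054] xang -178.14 zax [-0.002  0.001 -1.   ] q6 -1.9 t 14.62
[ 0.54800014 -0.0500851   0.08      ] [-0.12 -0.06  5.02]
```

```bash
python3 -m jog '[[-0.08,-0.06,1,-0.1],[-0.08,-0.06,2.3,-0.1],[-0.08,-0.06,3.5,-0.1],[-0.08,-0.06,4.4,-0.1],[-0.08,-0.06,4.9,-0.1],[-0.08,-0.06,5,-0.1],[-0.08,-0.06,5,-0.1]]' 0.5 ; python3 -m jog '[[0,0,0,0],[0,0,0,0],[0,0,0,0],[0,0,0,0],[0,0,0,0],[0,0,0,0],[0,0,0,0]]' 1 60; python3 -c "
from h import *
units((.547,-.05,.08)); print(read_state()['wrist_torque'],read_state()['ft_force'])"
```

```text
time: 15.2
ee_pos: [0.5472, -0.05, 0.0804]
orientation: [-0.021, 1.0, 0.0, -0.001]
ft_force: [-0.0, -0.3, 0.7]
finger_gap: 0.0424
finger_force: 0.0
time: 15.78
ee_pos: [0.5487, -0.0506, 0.0828]
orientation: [-0.021, 1.0, -0.001, 0.001]
ft_force: [-0.7, -0.8, 6.8]
finger_gap: 0.0128
finger_force: 60.2
p [ 0.5487 -0.0506  0.0828] xang -177.57 zax [ 0.003 -0.001 -1.   ] q6 -1.91 t 15.78
(0.547, -0.05, 0.08) [0.07 0.03 0.11]
[-0.08469579  0.11117445 -0.05042778] [-0.74137778 -0.75967347  6.79778232]
```

The bar is gripped. Turning now one click at a time, reading the wrist torque.

```bash
T='from h import *; units(); s=read_state(); print("Tz",round(s["wrist_torque"][2],3),"F",np.round(s["ft_force"],1))'
python3 -m jog '[[0,0,0,0.6],[0,0,0,1.2],[0,0,0,1.8],[0,0,0,1.8]]' | grep force; python3 -c "$T"
python3 -m jog '[[0,0,0,0.6],[0,0,0,1.2],[0,0,0,1.8],[0,0,0,1.8]]'| grep force; python3 -c "$T"
python3 -m jog '[[0,0,0,0.5],[0,0,0,0.9],[0,0,0,0.9],[0,0,0,0.9]]'| grep force; python3 -c "$T"
```

```text
ft_force: [-1.4, -1.2, 7.6]
finger_force: 60.5
p [ 0.5487 -0.0507  0.0828] xang 173.35 zax [ 0.003 -0.001 -1.   ] q6 -1.75 t 16.12
Tz 0.065 F [-1.4 -1.2  7.6]
ft_force: [-0.6, -1.2, 7.6]
finger_force: 60.5
p [ 0.5486 -0.0508  0.0827] xang 164.3 zax [ 0.003 -0.001 -1.   ] q6 -1.59 t 16.45
Tz -0.182 F [-0.6 -1.2  7.6]
ft_force: [-0.7, -1.6, 6.2]
finger_force: 60.2
p [ 0.5487 -0.0508  0.0828] xang 159.93 zax [ 0.003 -0.001 -1.   ] q6 -1.52 t 16.78
Tz -0.025 F [-0.7 -1.6  6.2]
```

First click felt: the torque went +0.07, then −0.18, then back to about 0 at 22.5°. Now the second.

```bash
T='from h import *; units(); s=read_state(); print("Tz",round(s["wrist_torque"][2],3),"F",np.round(s["ft_force"],1))'
python3 -m jog '[[0,0,0,0.6],[0,0,0,1.2],[0,0,0,1.8],[0,0,0,1.8]]' | grep finger_f; python3 -c "$T"
python3 -m jog '[[0,0,0,0.6],[0,0,0,1.2],[0,0,0,1.8],[0,0,0,1.8]]'| grep finger_f; python3 -c "$T"
python3 -m jog '[[0,0,0,0.5],[0,0,0,0.9],[0,0,0,0.9],[0,0,0,0.9]]'| grep finger_f; python3 -c "$T"
```

```text
finger_force: 60.4
p [ 0.5486 -0.0509  0.0828] xang 150.86 zax [ 0.002 -0.002 -1.   ] q6 -1.36 t 17.12
Tz 0.003 F [-0.5 -2.3  7.6]
finger_force: 60.1
p [ 0.5485 -0.051   0.0828] xang 141.81 zax [ 0.002 -0.001 -1.   ] q6 -1.2 t 17.45
Tz -0.13 F [-1.7 -3.1  6.3]
finger_force: 60.4
p [ 0.5485 -0.051   0.0828] xang 137.45 zax [ 0.002 -0.002 -1.   ] q6 -1.12 t 17.78
Tz -0.039 F [-1.1 -1.9  7.2]
```

```bash
T='from h import *; units(); s=read_state(); print("Tz",round(s["wrist_torque"][2],3),"F",np.round(s["ft_force"],1))'
python3 -m jog '[[0,0,0,0.6],[0,0,0,1.2],[0,0,0,1.8],[0,0,0,1.8]]' | grep finger_f; python3 -c "$T"
python3 -m jog '[[0,0,0,0.6],[0,0,0,1.2],[0,0,0,1.8],[0,0,0,1.8]]'| grep finger_f; python3 -c "$T"
python3 -m jog '[[0,0,0,0.5],[0,0,0,0.9],[0,0,0,0.9],[0,0,0,0.9]]'| grep finger_f; python3 -c "$T"
```

```text
finger_force: 60.6
p [ 0.5484 -0.0511  0.0828] xang 128.37 zax [ 0.002 -0.002 -1.   ] q6 -0.96 t 18.12
Tz 0.031 F [-1.1 -1.7  7.6]
finger_force: 60.2
p [ 0.5483 -0.0512  0.0828] xang 119.32 zax [ 0.002 -0.002 -1.   ] q6 -0.81 t 18.45
Tz -0.154 F [-1.1 -3.3  5.2]
finger_force: 60.4
p [ 0.5483 -0.0512  0.0828] xang 114.96 zax [ 0.002 -0.002 -1.   ] q6 -0.73 t 18.78
Tz -0.003 F [-1.6 -2.7  6.8]
```

All three clicks were felt, and the torque is about 0 at 67.5°. Holding there and handing in.

```bash
python3 -m jog '[[0,0,0,0],[0,0,0,0],[0,0,0,0],[0,0,0,0]]'; python3 -c "
from h import *
print(read_state()['wrist_torque'][2]); print(job.finish_job())"
```

```text
time: 19.12
ee_pos: [0.5483, -0.0512, 0.0828]
orientation: [0.538, 0.843, -0.0, 0.001]
ft_force: [-1.2, -3.7, 8.1]
finger_gap: 0.0126
finger_force: 60.4
-0.05856492348722689
the job is handed in; nothing more can be done
None
```

I handed the job in at 19.1 s: the wide cup is down on the chuck floor with the blank seated in it, and the knob is three clicks clockwise at the third stop, still gripped and held; I took no camera check after the turn.

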